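# Spring open the thread box

### The job

Open the wider of the two wooden push-to-open thread boxes: with the fingertips press the front of its lid (the side towards the robot) down until the catch lets go, let the spring lift the lid ajar, then push the lid up and over until it stands fully open by itself. Leave the narrower box shut. Nothing is to be picked up: do not lift the boxes or shove them along the table, and do not disturb the things around them.

Things in the scene. Friction and masses are not known exactly. Their poses are not given: they have to be found in the camera images.
- wide_box: The WIDER box, the one to open: open plywood box 130 mm deep (x), 200 mm wide (y), lid hinged at the rear; walls 75 mm high, 5 mm thick; loose on the table, 1.5 kg. Origin: centre of its underside; x points from its front to the hinge at the rear, y along its width, z up. Lid 186 mm wide. Its front always faces roughly towards the robot, the hinge away.
- wide_box_lid (a joint): Opening angle of the wide box's lid, rad: 0 latched shut, -0.057 pressed to its stop, 0.65 ajar on the spring (front edge about 74 mm above the rim), 1.57 upright, 1.85 fully open on its stop. From ajar only the lid's weight (under 1 N at the edge) resists; let go short of upright it falls back to ajar, past upright it falls to its stop and stays.
- wide_box_hinge (a point): On the hinge axis of the wide box's lid, mid width: 65 mm along box +x from the box's origin, 75.5 mm up, level with the lid's underside. The frame swings with the lid: -x along the lid to its front edge, z up through it. The lid is a plain 8 mm wooden panel reaching 123 mm from the hinge, lying on top of the rim: when shut its underside is at 75.5 mm and its top at 83.5 mm above the table.
- wide_box_press (a point): Where to press: top of the wide box's lid, mid width, 25 mm in from its front edge. About 4 to 5 mm down (7 N here, 12 N in mid lid; stop at 7 mm) frees the catch inside; as the finger goes up again a damped spring lifts the lid in under 1 s and holds it ajar. Pressing again does not re-latch it.
- wide_box_edge (a point): Middle of the front edge of the wide box's lid, half way through its thickness, 123 mm from the hinge; moves with the lid. Under the lid, mid width, a steel hook 20 mm wide hangs 24 mm down, 94 to 112 mm from the hinge; the underside is plain beside it.
- narrow_box: The NARROWER box, to be left shut: open plywood box 130 mm deep (x), 110 mm wide (y), lid hinged at the rear; walls 75 mm high, 5 mm thick; loose on the table, 1.0 kg. Origin: centre of its underside; x points from its front to the hinge at the rear, y along its width, z up. Same make; lid 96 mm wide.
- narrow_box_lid (a joint): Opening angle of the narrow box's lid, rad: 0 latched shut.
- spool_mid: Bystander: thread reel 36 mm across, 60 mm tall, standing between the boxes; origin at the centre of its underside.
- spool_side: Bystander: thread reel 36 mm across, 60 mm tall, standing on the right; origin at the centre of its underside.
- tape_roll: Bystander: rolled tape measure, a disc 52 mm across and 20 mm tall, on the right; origin at the centre of its underside.
- button_jar: Bystander: closed glass jar 60 mm across, 85 mm tall, at the back; origin at the centre of its underside.
- pin_dish: Bystander: shallow white dish 84 mm across, 30 mm tall, at the back; origin at the centre of its underside.
- shears: Bystander: sewing shears lying flat, about 180 mm long, 11 mm tall, origin near the pivot, nearest the robot on the right.
- chalk_block: Bystander: tailor's chalk block 50 x 35 x 12 mm, at the back on the left; origin at the centre of its underside.
Mind the look-alikes: they are no part of the job. What is shaped like the wide_box but red or turquoise is not meant.

How it is judged:
On the way, in this order (a step that is already met when the one before it is completed fails the run):
1. the wide box's catch is released and its spring holds the lid ajar (0.5 to 0.9 rad) (value of joint wide_box_lid between 0.5 and 0.9 rad), for 0.2 s.
2. the wide box's lid is swung past upright (over 1.65 rad) (value of joint wide_box_lid above 1.65 rad), for 0.2 s.
At the end, for the whole second after the job is handed in: The wide box's lid rests fully open (over 1.65 rad) and still; the narrow box's lid is still latched (under 0.06 rad); both boxes stand flat, each within 50 mm of where it started (value of joint wide_box_lid between 1.65 and 1.95 rad and angular speed of wide_box below 0.1 rad/s and velocity of joint wide_box_lid between -0.1 and 0.1 rad/s and value of joint narrow_box_lid below 0.06 rad and distance of each of wide_box, narrow_box from where it was at the start of the episode below 0.05 m and angle between each of wide_box, narrow_box's own z axis and vertical below 0.05 rad); the robot touches nothing.
It fails at once if a box is lifted (20 mm) or tipped (0.2 rad) (height (world z) of any of wide_box, narrow_box above 0.02 m or angle between any of wide_box, narrow_box's own z axis and vertical above 0.2 rad).
It fails at once if a box is shoved more than 50 mm (distance of any of wide_box, narrow_box from where it was at the start of the episode above 0.05 m).
It fails at once if the narrow box's catch is released (value of joint narrow_box_lid above 0.12 rad).
It fails at once if a bystander is lifted or moved more than 30 mm (distance of any of spool_mid, spool_side, tape_roll, button_jar, pin_dish, shears, chalk_block from where it was at the start of the episode above 0.03 m).
It also fails if it takes over 45 s, if anything falls off the work surface, if the arm or the gripper's body presses on something with over 40 N, if the wrist force passes 120 N, or if a joint passes its speed limit or range.

### The arm

A 6-joint arm with a two-finger parallel gripper is mounted at the origin on the work surface. World frame = base frame: x ahead of the robot, y to its left, z up, the work surface at z = 0. Lengths are in m, angles in rad, forces in N, time in s.
With the tool pointing down it reaches from about 0.225 to 0.875 m from the base axis. Payload 3.4 kg.
Tool frame: the origin (TCP) lies at the very end of the fingers, on their centre line; the grasp point (between the pads) lies 19 mm behind it; z points along the fingers, y is the line along which they close (so a half turn about z gives the same grasp; the last joint's range is limited). The gripper opens to 85 mm and grips with 20 to 120 N. Pads are 22 mm wide; open, the fingers measure 114 mm over their backs; the gripper's body (76 mm by 85 mm) begins 54 mm behind the grasp point. The pads swing forward as they close: fully open they stand 13 mm farther back than shut.
Start: joints at [-1.281, 0.276, 1.505, -0, 1.361, -0.121], TCP at [0.23, -0.527, 0.231] pointing down, gripper open.
Joint ranges: [-2.89, 2.89], [-0.75, 2.08], [0.22, 2.7], [-1.18, 4.32], [0.11, 2.71], [-2.7, 2.7]. Speed limits (rad/s): [2.57, 2.57, 3.14, 3.14, 3.14, 3.14].

### API

Orientations are given as a unit quaternion [w, x, y, z].
In Python, from rig import readout, vision, manip gives the robot as it stands.
- The arm moves only by the shell command python3 -m handwheel 'ROWS' [FORCE]. ROWS is JSON, a list of rows, each a list of 3 entries, a list of its own where there are three numbers: the shift along the tool's x, y, z in mm, then the turn, a rotation vector about the tool's x, y, z in units of 6 degrees (1.0 is 6 degrees), then the closure, from -1 (fully open) to 1 (shut), so that 0 is half open. A call has 1 to 20 rows; each row shifts and turns the commanded pose from where the row before left it, along the tool's axes as they then stand; what a row does not reach is not made up. A row lasts 1/8 s, in which the tool goes at most 62.5 mm and 10.7 degrees, less where a joint would pass 70% of its speed; a pose out of reach is approached as far as the arm can. A call is refused whole if a number of a shift passes 62.5 or a number of a turn 1, either way. A call with a gripper value outside its range is refused whole. The fingers move at their own pace and stop on an object; FORCE is the grip in N (left out, the last holds). Time passes only in rows, so rows that do not move let the fingers close. It gives the time, the measured TCP pose, the force, the opening and the grip force at its end, in the units of the state.
- readout.get_state(): the state, without advancing time (a new reading comes with each control period).
- vision.get_image(name): name is "scene" or "top" or "wrist"; returns the picture (384x512x3 uint8, blue, green, red); there is no depth.
- vision.camera_params(name): a dict with "intrinsics" (3x3 intrinsics, pixels), "rvec" (rotation vector, rad) and "tvec" (3), from world to camera coordinates, as OpenCV has them; the wrist camera has in their place "hand_eye" (4x4, takes a point from camera to tool coordinates, whose origin is the TCP and whose axes are the flange's). Camera axes: x right, y down, z forward; pixel columns grow to the right and rows downward; lengths in m; the calibration is good to about 2 mm. A picture is of the moment at which its call begins: read the wrist's pose just before it. camera_params takes no time and is no camera call.
- manip.sign_off(): hands the job in; it is judged then, once.
The state is a dict: "clock": time; "qpos": joint angles; "qd": joint speeds; "effort": joint torques, N m; "position": TCP position; "ee_rot": TCP orientation; "contact_force": force on the tool from outside, world axes, zero at the start; "moment": the same for the moment, N m; "width": finger opening in m; "gripper_force": force on a finger pad.
Only numpy, scipy, OpenCV 4.12 (cv2) and the standard library are available. Lean on these libraries where they do the work, as an engineer would, in place of code of your own. Each camera call takes 0.05 s, during which the arm holds its last target. There are 200 camera calls.

## Working session

There is one attempt and no reset: what is moved stays moved. The work goes in short steps, Python scripts to look and compute and a shell command to move; the robot and the scene stay as the last step left them, time stands still between calls to the robot, and variables do not carry over. Pictures are saved under pics/ and viewed, at most 10 in all, crops included, and the job is handed in when it is done.

```bash
mkdir -p pics; python3 - <<'E'
from rig import readout, vision
import cv2
for n in ("top","scene"):
    cv2.imwrite(f"pics/{n}1.png",vision.get_image(n)); p=vision.camera_params(n); print(n,p)
s=readout.get_state(); print(s['clock'],s['position'],s['ee_rot'],s['width'])
E
```

```text
top {'intrinsics': array([[477.80777637,   0.        , 261.97454645],
       [  0.        , 477.80777637, 203.14444568],
       [  0.        ,   0.        ,   1.        ]]), 'rvec': array([ 2.21288622, -2.18407413,  0.03200235]), 'tvec': array([-0.0088432 ,  0.53268931,  1.4926459 ])}
scene {'intrinsics': array([[384.84652457,   0.        , 257.85602984],
       [  0.        , 384.84652457, 190.4103299 ],
       [  0.        ,   0.        ,   1.        ]]), 'rvec': array([ 1.27067184,  2.09227027, -1.08192638]), 'tvec': array([ 0.23639719, -0.2288009 ,  1.4422995 ])}
0.1 [ 0.22946968 -0.52671196  0.23053188] [-8.13366057e-04  9.78979388e-01  2.03957567e-01 -8.24105867e-05] 0.08521452633878188
```

View pics/top1.png

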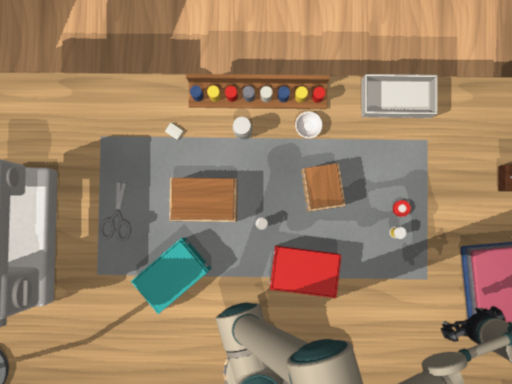

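View pics/scene1.png

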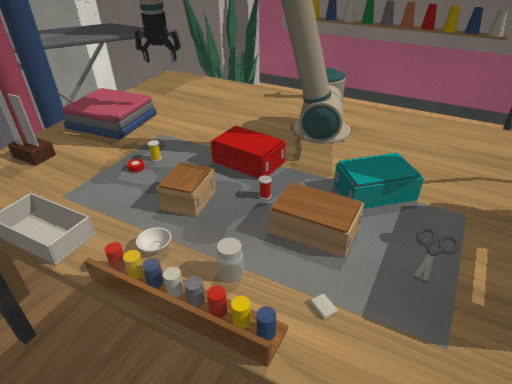

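The top view shows the wide wooden box at about (203,199) and the narrow one at (323,187). The turquoise box (171,275) and the red box (306,271) stand in front. The mid reel is at (262,223). Next I measure the wide lid.

```bash
cat > h.py <<'E'
import numpy as np, cv2
from rig import vision, readout
def ray(n,uv,z):
    p=vision.camera_params(n); R,_=cv2.Rodrigues(p['rvec']); t=p['tvec']
    d=R.T@np.linalg.solve(p['intrinsics'],[uv[0],uv[1],1]); c=-R.T@t
    return c+d*(z-c[2])/d[2]
def proj(n,P):
    p=vision.camera_params(n)
    return cv2.projectPoints(np.array(P,float).reshape(-1,3),p['rvec'],p['tvec'],p['intrinsics'],None)[0].reshape(-1,2)
E
python3 - <<'E'
from h import *
im=cv2.imread('pics/top1.png'); hsv=cv2.cvtColor(im,cv2.COLOR_BGR2HSV)
m=((hsv[...,1]>70)&(hsv[...,0]<25)).astype(np.uint8); r=np.zeros_like(m); r[165:232,158:250]=1; m&=r
cs=max(cv2.findContours(m,0,1)[0],key=cv2.contourArea)
box=cv2.boxPoints(cv2.minAreaRect(cs)); print(box)
P=np.array([ray('top',b,.0835)for b in box]); print(P.round(4)); print(P.mean(0), [np.linalg.norm(P[i]-P[i-1]) for i in range(4)])
for n,uv,z in [('spool',(262,223),.06),('redbox',(306,271),.08),('redTL',(275,247),.08),('redTR',(340,253),.08),('tqT',(184,240),.08),('tqR',(209,267),.08),('jar',(242,126),.085),('dish',(309,124),.03)]: print(n,ray('top',uv,z).round(3))
c=im[160:310,110:360]; cv2.imwrite('pics/c1.png',cv2.resize(c,None,fx=3.2,fy=3.2,interpolation=2))
print(vision.camera_params('wrist'))
E
```

```text
[[168.92044 219.97841]
 [169.78888 176.55577]
 [236.84207 177.89684]
 [235.97363 221.31947]]
[[0.476  0.2752 0.0835]
 [0.6063 0.2753 0.0835]
 [0.6048 0.0739 0.0835]
 [0.4747 0.0745 0.0835]]
[0.54043765 0.1746931  0.0835    ] [np.float64(0.20072171574589043), np.float64(0.13026403614565396), np.float64(0.20140431687874363), np.float64(0.1301005429243158)]
spool [ 0.471 -0.003  0.06 ]
redbox [ 0.33  -0.136  0.08 ]
redTL [ 0.4   -0.043  0.08 ]
redTR [ 0.384 -0.237  0.08 ]
tqT [0.417 0.229 0.08 ]
tqR [0.337 0.153 0.08 ]
jar [0.761 0.061 0.085]
dish [ 0.781 -0.145  0.03 ]
{'intrinsics': array([[296.79596329,   0.        , 256.89672279],
       [  0.        , 296.79596329, 188.32203879],
       [  0.        ,   0.        ,   1.        ]]), 'hand_eye': array([[-1.21705523e-03, -9.53914107e-01, -3.00077316e-01,
         7.63654481e-02],
       [ 9.99999166e-01, -1.29034348e-03,  4.60635664e-05,
         1.14020139e-04],
       [-4.31143493e-04, -3.00077010e-01,  9.53914882e-01,
        -1.42382641e-01],
       [ 0.00000000e+00,  0.00000000e+00,  0.00000000e+00,
         1.00000000e+00]])}
```

View pics/c1.png

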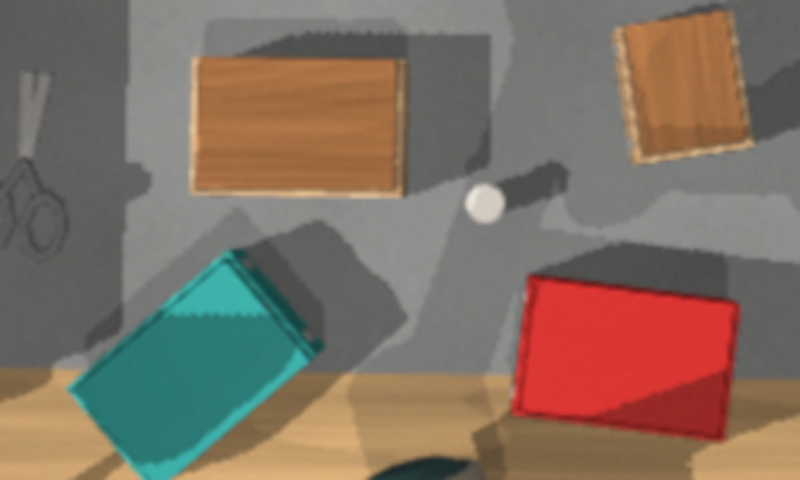

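The lid is at about (0.540, 0.175) with yaw near 0, so the press point is about (0.5075, 0.175, 0.0835). The plan has three parts:
- **Press:** push down with the fingers closed and the tool pointing down.
- **Tilt:** lean the tool about 30° forward.
- **Open:** push the ajar front edge up and over, about 45 mm to one side of the hook.

First I move above the press point.

```bash
python3 -m handwheel '[[[33.5,-33.3,0],[0,0,0],1],[[33.5,-33.3,0],[0,0,0],1],[[33.5,-33.3,0],[0,0,0],1],[[33.5,-33.3,0],[0,0,0],1],[[33.5,-33.3,0],[0,0,0],1],[[33.5,-33.3,0],[0,0,0],1],[[33.5,-33.3,0],[0,0,0],1],[[33.5,-33.3,0],[0,0,0],1],[[33.5,-33.3,0],[0,0,0],1],[[33.5,-33.3,0],[0,0,0],1],[[33.5,-33.3,0],[0,0,0],1],[[33.5,-33.3,0],[0,0,0],1],[[33.5,-33.3,0],[0,0,0],1],[[33.5,-33.3,0],[0,0,0],1],[[33.5,-33.3,0],[0,0,0],1],[[33.5,-33.3,0],[0,0,0],1],[[0,0,0],[0,0,1],1],[[0,0,0],[0,0,1],1],[[0,0,0],[0,0,1],1],[[0,0,0],[0,0,0.9],1]]' 40; python3 -c "
from rig import readout;s=readout.get_state();print(s['qpos'])"
```

```text
clock: 2.6
position: [0.5079, 0.1753, 0.2307]
ee_rot: [0.0, 1.0, -0.0, -0.001]
contact_force: [-0.7, -0.3, 0.9]
width: -0.0001
gripper_force: 0.0
[ 2.02963672e-01  2.20177894e-01  1.58382361e+00 -1.13022978e-04
  1.33882937e+00  1.77435673e+00]
```

```bash
python3 -m handwheel '[[[0,0,40],[0,0,0],1],[[0,0,40],[0,0,0],1],[[0,0,40],[0,0,0],1],[[0,0,18],[0,0,0],1],[[0,0,4],[0,0,0],1],[[0,0,3],[0,0,0],1],[[0,0,1.5],[0,0,0],1],[[0,0,0],[0,0,0],1]]'
```

```text
clock: 3.6
position: [0.5087, 0.1754, 0.0854]
ee_rot: [-0.0, 1.0, 0.001, 0.001]
contact_force: [0.2, 0.5, 0.6]
width: -0.0001
gripper_force: 0.0
```

```bash
python3 -m handwheel '[[[0,0,2],[0,0,0],1],[[0,0,2],[0,0,0],1],[[0,0,2],[0,0,0],1],[[0,0,0],[0,0,0],1]]'
```

```text
clock: 4.1
position: [0.5086, 0.1754, 0.0801]
ee_rot: [-0.0, 1.0, 0.001, 0.001]
contact_force: [-1.8, 0.9, 7.4]
width: -0.0004
gripper_force: 4.0
```

```bash
python3 -m handwheel '[[[0,0,1.5],[0,0,0],1],[[0,0,0.8],[0,0,0],1],[[0,0,0],[0,0,0],1]]'; python3 -m handwheel '[[[0,0,-40],[0,0,0],1],[[0,0,-50],[0,0,0],1],[[0,0,-50],[0,0,0],1],[[0,0,-20],[0,0,0],1],[[0,0,0],[0,0,0],1],[[0,0,0],[0,0,0],1],[[0,0,0],[0,0,0],1],[[0,0,0],[0,0,0],1],[[0,0,0],[0,0,0],1]]'; python3 - <<'E'
from h import *
cv2.imwrite('pics/s2.png',vision.get_image('scene'))
H=[.6055,.1747,.0755]
for a in (0,.65): print(a,proj('scene',[[H[0]-.123*np.cos(a),.1747+s*.093,H[2]+.123*np.sin(a)] for s in (-1,1)]))
E
```

```text
clock: 4.47
position: [0.5085, 0.1754, 0.0783]
ee_rot: [-0.0, 1.0, 0.001, 0.001]
contact_force: [-1.8, -0.2, 10.9]
width: -0.0001
gripper_force: 5.6
clock: 5.6
position: [0.5081, 0.1753, 0.2359]
ee_rot: [0.0, 1.0, 0.001, -0.001]
contact_force: [0.2, -0.3, 0.2]
width: 0.0002
gripper_force: 0.0
0 [[288.89447573 184.04750252]
 [357.83576903 203.42503839]]
0.65 [[285.80837527 164.6826636 ]
 [359.26252138 183.83684269]]
```

View pics/s2.png

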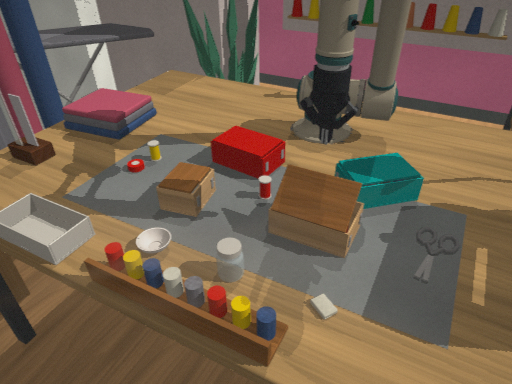

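The lid is ajar: its front edge, (285,166)–(362,185), matches the prediction for 0.65 rad. Next I back off in front of the edge, shift 45 mm to the right of the hook, tilt 30° and descend.

```bash
python3 -m handwheel '[[[-28,22,0],[0,0,0],1],[[-28,23,0],[0,0,0],1],[[0,0,0],[0,1,0],1],[[0,0,0],[0,1,0],1],[[0,0,0],[0,1,0],1],[[0,0,0],[0,1,0],1],[[0,0,0],[0,1,0],1],[[0,0,0],[0,0,0],1]]'; python3 -m handwheel '[[[-18,0,32],[0,0,0],1],[[-18,0,32],[0,0,0],1],[[-18,0,31],[0,0,0],1],[[0,0,0],[0,0,0],1]]'
```

```text
clock: 6.65
position: [0.4497, 0.13, 0.2351]
ee_rot: [-0.0, 0.966, 0.002, 0.257]
contact_force: [0.4, 0.2, 0.1]
width: -0.0001
gripper_force: 0.0
clock: 7.15
position: [0.4522, 0.1295, 0.1247]
ee_rot: [0.001, 0.967, 0.001, 0.255]
contact_force: [0.5, 0.5, 0.9]
width: 0.0001
gripper_force: 0.0
```

```bash
python3 -m handwheel '[[[13,0,7.5],[0,0,0],1],[[13,0,7.5],[0,0,0],1],[[13,0,7.5],[0,0,0],1],[[10,0,-2],[0,0,0],1],[[10,0,-2],[0,0,0],1],[[10,0,-2],[0,0,0],1],[[10,0,-2],[0,0,0],1]]'; python3 -c "
from h import *
cv2.imwrite('pics/s3.png',vision.get_image('scene')[60:300,200:450].repeat(2,0).repeat(2,1))"
```

```text
clock: 8.02
position: [0.5291, 0.1304, 0.1548]
ee_rot: [-0.0, 0.966, 0.001, 0.259]
contact_force: [0.7, 0.3, -0.3]
width: -0.0001
gripper_force: 0.2
```

View pics/s3.png

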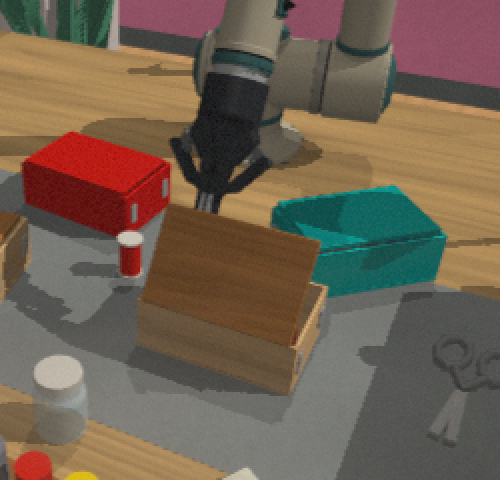

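The fingers are in front of the lid and below its edge, at crop (207,205), and the lid has begun to rise. I continue along the arc.

```bash
python3 -m handwheel '[[[9,0,1],[0,0,0],1],[[9,0,1],[0,0,0],1],[[9,0,1],[0,0,0],1],[[9,0,1],[0,0,0],1],[[8,0,3],[0,0,0],1],[[8,0,3],[0,0,0],1],[[8,0,3],[0,0,0],1],[[8,0,3],[0,0,0],1],[[8,0,5],[0,0,0],1],[[8,0,5],[0,0,0],1],[[0,0,0],[0,0,0],1]]'; python3 -c "
from h import *
cv2.imwrite('pics/s4.png',vision.get_image('scene')[60:300,200:450].repeat(2,0).repeat(2,1))"
```

```text
clock: 9.45
position: [0.6154, 0.1305, 0.1736]
ee_rot: [-0.0, 0.966, 0.001, 0.259]
contact_force: [-0.8, 0.6, 0.1]
width: 0.0002
gripper_force: 0.0
```

View pics/s4.png

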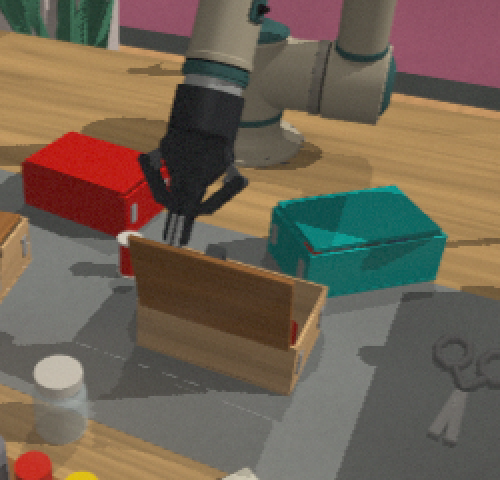

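The lid is about upright, with its edge running from crop (132,238) to (293,280). One more nudge in +x, then I retreat.

```bash
python3 -m handwheel '[[[8,0,4.6],[0,0,0],1],[[8,0,4.6],[0,0,0],1],[[0,0,0],[0,0,0],1],[[0,0,0],[0,0,0],1],[[-26,0,-15],[0,0,0],1],[[-35,0,-20],[0,0,0],1],[[-35,0,-20],[0,0,0],1],[[20,0,-35],[0,0,0],1],[[20,0,-35],[0,0,0],1],[[0,0,0],[0,0,0],1],[[0,0,0],[0,0,0],1],[[0,0,0],[0,0,0],1]]'; python3 - <<'E'
from h import *
H=np.array([.6055,.1747,.0755])
for a in (1.57,1.85): print(a,(proj('scene',[[H[0]-.123*np.cos(a)+.008*np.sin(a),.1747+s*.093,H[2]+.123*np.sin(a)+.008*np.cos(a)] for s in (-1,1)])-[200,60])*2)
cv2.imwrite('pics/s5.png',vision.get_image('scene')[60:300,200:450].repeat(2,0).repeat(2,1))
E
```

```text
clock: 11.0
position: [0.5213, 0.1302, 0.2524]
ee_rot: [-0.0, 0.966, 0.001, 0.258]
contact_force: [0.1, -0.1, 0.1]
width: 0.0002
gripper_force: 0.0
1.57 [[133.46348488 217.29317338]
 [296.34047334 261.39824927]]
1.85 [[119.50374255 237.61912041]
 [285.32702823 284.78109039]]
```

View pics/s5.png

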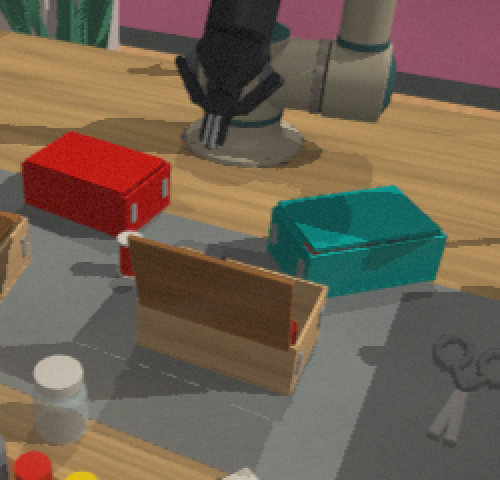

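The lid stands open by itself, unchanged since the fingers withdrew, and the box has not moved. The arm is clear.

```bash
python3 -c "
from rig import manip; print(manip.sign_off())"
```

```text
the job is handed in; nothing more can be done
None
```

I handed the job in at about 11 s of the 45 s: in the last camera picture the wide box's lid stands fully open by itself with the arm clear, and the narrow box was not touched. `sign_off()` returned no verdict.

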